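# Start the dust extractor from its bench panel

## Task

Start up the dust extractor from the blue panel on the bench, using the closed fingers: first push down the raised green-dotted end of the white rocker until it has tipped fully over, then push the blue key all the way in so that it stays in, and last press the green start button right down and let it spring back. Keep to this order, do not press the red stop button, and leave the nut, the tape and the jar beside the panel where they are.

Things in the scene. Friction and masses are not known exactly. Their poses are not given: they have to be found in the camera images.
- starter_panel: Fixed control panel: blue box with an aluminium top plate, 130 (x) x 300 (y) x 73 mm high; origin at the centre of its underside on the bench, its x axis points from the front (air slots, robot side) to the back, y along its length, z up. A rocker and three buttons stand in a row along its middle line (its local x = 0), 66 mm apart, in an order that changes. Nothing on the panel is higher than 112 mm above the bench.
- main_rocker (a joint): White paddle rocker, 80 mm long (along the panel's x) x 34 mm wide x 10 mm thick, tipping about a crosswise axis at its middle, 18 mm above the top plate (91 mm above the bench). Angle in rad: 0 = off, the front end with the green dot stands up; 0.5 = on, the green-dotted end is fully down. Stiff hinge, no spring: stays where it is left; a push of 1 to 3 N on its end turns it. May start a few hundredths off 0.
- rocker_on_end (a point): The green dot: a point on the rocker's top face 30 mm to the front of its axis, where to push down. About 30 mm above the top plate when off; about 15 mm above it when fully on. A wide flat fingertip also turns the rocker fully when it stops higher, against the rocker's face nearer the axis (the face is 23 mm above the plate over the axis).
- blue_key (a joint): Latching blue key, a round cap of 30 mm diameter; it rises 25 mm above the panel's top plate when out and moves straight down by up to 9 mm. Value in m: 0 = out, 0.009 = fully in. No spring: about 3 N moves it and it stays where it is left. May start up to 0.002 in.
- blue_key_top (a point): Centre of the blue key's flat top face.
- green_start (a joint): Green start button, a round cap of 30 mm diameter; it rises 25 mm above the panel's top plate when out and moves straight down by up to 9 mm. Value in m: 0 = out, 0.009 = fully down. Springs back; 0.8 N starts it moving and 4.4 N holds it fully down.
- green_start_top (a point): Centre of the green button's flat top face.
- red_stop (a joint): Red stop button, a wider cap of 38 mm diameter; it rises 25 mm above the panel's top plate when out and moves straight down by up to 9 mm. Value in m: 0 = out, 0.009 = fully down. Springs back like the green one. Not to be pressed.
- red_stop_top (a point): Centre of the red button's flat top face.
- nut: Loose steel hexagon nut, 28 x 32 x 13 mm, on the bench in front of the panel; origin at the centre of its underside.
- tape: Loose roll of yellow tape lying flat, 102 mm across, 24 mm high, to the left of the panel; origin at the centre of its underside.
- jar: Loose jar of small parts with a tan lid, 71 mm across, 79 mm high, to the right of the panel; origin at the centre of its underside.

How it is judged (in metres and radians):
On the way, in this order (a step that is already met when the one before it is completed fails the run):
1. the rocker is tipped over to on (value of joint main_rocker above 0.42 rad), for 0.1 s.
2. the blue key is pushed fully in (value of joint blue_key above 0.0075 m), for 0.1 s.
3. the green start button is pressed right down (value of joint green_start above 0.0065 m), for 0.05 s.
At the end, for the whole second after the job is handed in: The rocker is on (over 0.42 of 0.5 rad), the blue key is in (over 7.5 of 9 mm), the green and red buttons are out (within 2 mm), and the nut, tape and jar are within 20 mm of where they stood (value of joint main_rocker above 0.42 rad and value of joint blue_key above 0.0075 m and value of joint each of green_start, red_stop below 0.002 m and not (distance of nut from where it was at the start of the episode above 0.02 m) and not (distance of tape from where it was at the start of the episode above 0.02 m) and not (distance of jar from where it was at the start of the episode above 0.02 m)); the robot touches nothing.
It fails at once if the blue key is pushed while the rocker is not on (value of joint blue_key above 0.004 m and value of joint main_rocker below 0.4 rad).
It fails at once if the green button is pressed while the blue key is not in (value of joint green_start above 0.003 m and value of joint blue_key below 0.007 m).
It fails at once if the green button is pressed while the rocker is not on (value of joint green_start above 0.003 m and value of joint main_rocker below 0.4 rad).
It fails at once if the red stop button is pressed (value of joint red_stop above 0.003 m).
It fails at once if the nut, the tape or the jar is pushed away, lifted or carried (distance of any of nut, tape, jar from where it was at the start of the episode above 0.02 m).
It also fails if it takes over 38 s, if anything falls off the work surface, if the arm or the gripper's body presses on something with over 40 N, if the wrist force passes 120 N, or if a joint passes its speed limit or range.

## Robot

A 6-joint arm with a two-finger parallel gripper is mounted at the origin on a cart in front of the work surface, level with it; the furniture and walls round the work are solid. World frame = base frame: x ahead of the robot, y to its left, z up, the work surface at z = 0. Lengths are in m, angles in degrees, forces in N, time in s.
With the tool pointing down it reaches from about 0.3 to 0.75 m from the base axis. Payload 8.5 kg.
Tool frame: the origin (TCP) lies midway between the tips of the shut fingers; the grasp point (between the pads) lies 19 mm behind it (env.tcp_to_grasp is the z of the grasp point in the tool frame, in m); z points along the fingers, y is the line along which they close (so a half turn about z gives the same grasp; the last joint's range is limited). The gripper opens to 85 mm and grips with 20 to 120 N. Pads are 22 mm wide; open, the fingers measure 114 mm over their backs; the gripper's body (76 mm by 85 mm) begins 54 mm behind the grasp point. The pads swing forward as they close: fully open they stand 13 mm farther back than shut.
Start: joints at [-75.762, 21.807, 74.336, -0, 83.858, -12.336], TCP at [0.246, -0.492, 0.231] pointing down, gripper open.
Joint ranges: [-178.18, 178.18], [-50.72, 133.34], [12.68, 142.11], [-81.47, 261.47], [9.98, 163.14], [-165.26, 165.26]. Speed limits (degrees/s): [136.94, 136.94, 180, 180, 180, 180].

## Interface

Orientations are given as a 3x3 rotation matrix whose columns are the frame's x, y, z axes.
In Python, from rig import env, imaging, job, models gives the robot as it stands. The module is installed in compiled form; this text tells all that it offers.
- The arm moves only by the tool jog_arm, never from a script. Its argument "plan" is text: rows parted by semicolons, each of 7 numbers parted by spaces: the turn, a rotation vector about the tool's x, y, z in degrees, then the shift along the tool's x, y, z in cm, then the closure in counts, from 0 (fully open) to 255 (shut). In form: rx ry rz x y z claw; .... A call has 1 to 10 rows; each row shifts and turns the commanded pose from where the row before left it, along the tool's axes as they then stand; what a row does not reach is not made up. A row lasts 1/12 s, in which the tool goes at most 41.7 mm and 7.16 degrees, less where a joint would pass 70% of its speed; a pose out of reach is approached as far as the arm can. A call with a gripper value outside its range is refused whole. The fingers move at their own pace and stop on an object; "grip_force" is the grip in N (left out, the last holds). Time passes only in rows, so rows that do not move let the fingers close. It gives the time, the measured TCP pose, the force, the opening and the grip force at its end, in the units of the state.
- env.observe(): the state, without advancing time (a new reading comes with each control period).
- imaging.get_image(name): name is "side" or "top"; returns a dict with "pixels" (400x640x3 uint8, red, green, blue), "depth" (400x640 float32, m along the optical axis (not along the pixel's ray), 0 where there is no reading), "fov_y" (degrees; the focal length in pixels is half the picture's height over the tangent of half this angle, whatever the lens; pixels are square), "cx", "cy" (the principal point, pixels), "world_from_camera" (4x4, takes a point from camera to world coordinates). Camera axes: x right, y down, z forward; pixel columns grow to the right and rows downward; lengths in m; the calibration is good to about 2 mm. A picture is of the moment at which its call begins.
- job.close_job(): hands the job in; it is judged then, once.
Trained networks look in the newest picture that a camera, given by its name, has taken for a name from the list of things; names that differ only in an ending like _2 or _b are one class to them, and where a whole thing is asked for, a point or a joint stands for the part that bears it (a point fixed in the world has none). Each returns a list of dicts, best first, with "confidence" (0 to 1); they miss things now and then, are a little off and sometimes report something else, mostly with a low value. They report only what shows in the picture. A call takes as long as a camera call.
- models.outline_of(camera, query): "region" (400x640 bool, what is visible of it) and "bbox" ([centre column, centre row, width, height] in pixels, round what is visible of it).
- models.tip_of(camera, query): "at" ([column, row] in pixels: a listed point, or the origin of a listed thing).
The state is a dict: "time_s": time; "q": joint angles; "qvel": joint speeds; "joint_efforts": joint torques, N m; "position": TCP position; "tool_rot": TCP orientation; "ft_force": force on the tool from outside, world axes, zero at the start; "wrist_torque": the same for the moment, N m; "grip_width": finger opening in m; "gripper_force": force on a finger pad.
Only numpy, scipy, OpenCV 4.12 (cv2) and the standard library are available. Lean on these libraries where they do the work, as an engineer would, in place of code of your own. Each camera call takes 0.05 s, during which the arm holds its last target. There are 200 camera calls.

## Working session

There is one attempt and no reset: what is moved stays moved. The work goes in short steps, Python scripts to look and compute and a tool call to move; the robot and the scene stay as the last step left them, time stands still between calls to the robot, and variables do not carry over. Pictures are saved under pics/ and viewed, at most 10 in all, crops included, and the job is handed in when it is done.

Besides the shell and the picture viewer there is one more tool, called after "Emit:" by a JSON object that holds its "fn" and its "kwargs", one argument or row to a line. jog_arm: Moves the arm, as the interface text tells. Its arguments: {"type":"object","properties":{"plan":{"type":"string"},"grip_force":{"type":"number"}},"required":["plan"]}

```bash
mkdir -p pics; cat > h.py <<'E'
import numpy as np, cv2
from rig import env, imaging, job, models
def look(cam):
    return imaging.get_image(cam)
def world(im,u,v,r=3):
    d=im["depth"]; p=d[int(v)-r:int(v)+r+1,int(u)-r:int(u)+r+1]; p=p[p>0]
    z=np.median(p); f=200/np.tan(np.radians(im["fov_y"]/2))
    return (im["world_from_camera"]@np.array([(u-im["cx"])*z/f,(v-im["cy"])*z/f,z,1]))[:3]
E
python3 - <<'E'
from h import *
for cam in("top","side"):
    im=look(cam); cv2.imwrite(f"pics/{cam}0.png",im["pixels"][:,:,::-1])
    print(cam, im["world_from_camera"].round(2).tolist(), im["fov_y"])
    for q in("rocker_on_end","blue_key_top","green_start_top","red_stop_top","starter_panel","nut","tape","jar"):
        for r in models.tip_of(cam,q)[:2]:
            u,v=r["at"]; print(q,np.round([u,v]),round(r["confidence"],2),world(im,u,v).round(4))
s=env.observe(); print(s["time_s"],s["position"],s["tool_rot"],s["ft_force"])
E
```

```text
top [[0.01, -0.99, 0.15, 0.31], [-1.0, -0.01, 0.01, 0.05], [-0.01, -0.15, -0.99, 1.13], [0.0, 0.0, 0.0, 1.0]] 42.795421883203005
rocker_on_end [418. 202.] 0.73 [ 0.4538 -0.1532  0.1017]
blue_key_top [390. 182.] 0.63 [ 0.4962 -0.0976  0.0972]
green_start_top [358. 175.] 0.5 [ 0.5095 -0.0318  0.0969]
red_stop_top [330. 166.] 0.52 [0.5276 0.0267 0.0975]
starter_panel [368. 189.] 0.91 [ 0.4856 -0.0553  0.073 ]
starter_panel [369. 238.] 0.74 [ 0.3882 -0.0629  0.0097]
nut [369. 240.] 0.61 [ 0.3836 -0.0616  0.0091]
tape [265. 173.] 0.83 [ 5.332e-01  1.700e-01 -1.000e-04]
jar [456. 220.] 0.89 [ 0.4203 -0.2345  0.0772]
side [[-0.99, -0.06, 0.09, 0.41], [-0.1, 0.4, -0.91, 0.85], [0.02, -0.92, -0.4, 0.47], [0.0, 0.0, 0.0, 1.0]] 54.653167539451225
rocker_on_end [339. 177.] 0.53 [ 0.4475 -0.1408  0.0976]
blue_key_top [320. 180.] 0.58 [ 0.497  -0.143   0.0846]
red_stop_top [303. 200.] 0.68 [ 0.5288 -0.0227  0.0764]
starter_panel [315. 220.] 0.73 [0.4874 0.0742 0.071 ]
nut [322. 183.] 0.62 [ 0.4877 -0.095   0.0949]
nut [352. 223.] 0.55 [ 0.4031 -0.0546  0.005 ]
tape [287. 269.] 0.66 [ 0.5361  0.1673 -0.0021]
jar [345. 193.] 0.47 [ 0.427  -0.1108  0.0658]
0.9 [ 0.24602153 -0.49188312  0.23132274] [[ 8.94367502e-01  4.47332953e-01 -3.70082175e-05]
 [ 4.47332953e-01 -8.94367502e-01  2.08152522e-05]
 [-2.37875988e-05 -3.51714804e-05 -9.99999999e-01]] [ 0.2072804  -0.34132738 -0.71239983]
```

```bash
python3 - <<'E'
from h import *
im=cv2.imread("pics/top0.png")[120:270,230:490]
cv2.imwrite("pics/c0.png",cv2.resize(im,None,fx=3,fy=3))
E
```

```text
(no output)
```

View pics/c0.png

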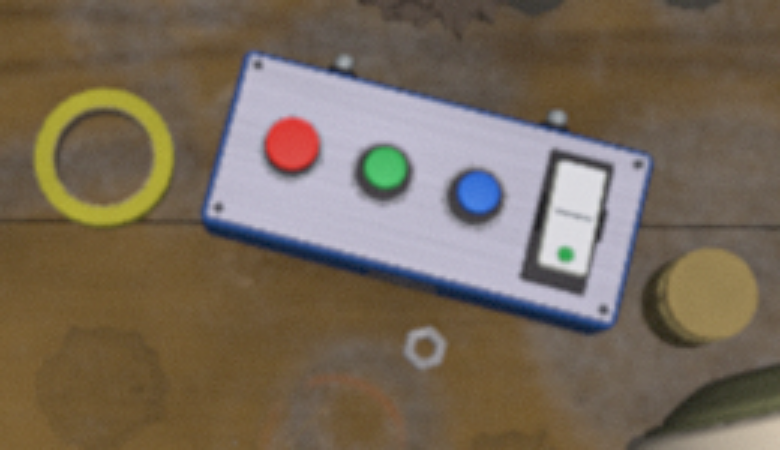

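The picture shows, at full-picture pixels, red at (327,168), green at (359,175), blue at (389,184) and the rocker with its green dot at (419,205). From left to right the order is red, green, blue, rocker. The nut is in front of the panel, the tape to the left and the jar close to the right end. The network's points agree to about 2 px.

```bash
cat >> h.py <<'E'
def plane(im,u,v,h):
    f=200/np.tan(np.radians(im["fov_y"]/2)); T=im["world_from_camera"]
    d=T[:3,:3]@np.array([(u-im["cx"])/f,(v-im["cy"])/f,1]); return T[:3,3]+d*(h-T[2,3])/d[2]
def go(p):
    s=env.observe(); return (np.array(s["tool_rot"]).T@(np.array(p)-s["position"])*100).round(2)
E
python3 - <<'E'
from h import *
im=look("top"); hsv=cv2.cvtColor(im["pixels"],cv2.COLOR_RGB2HSV).astype(int)
P={}
for n,(u,v),hr,h in(("red",(327,168),(-6,6),.098),("green",(359,175),(50,80),.098),("blue",(389,184),(100,118),.098),("dot",(419,205),(50,80),.103)):
    H=hsv[...,0]; H=np.where(H>170,H-180,H)
    m=(H>=hr[0])&(H<=hr[1])&(hsv[...,1]>110)&(hsv[...,2]>110)
    yy,xx=np.nonzero(m&(np.hypot(*(np.indices(m.shape)-np.array([v,u])[:,None,None]))<11))
    c=xx.mean(),yy.mean(); P[n]=plane(im,*c,h); print(n,len(xx),np.round(c,1),P[n].round(4),world(im,*c,1).round(4))
d=P["red"]-P["blue"]; print("spacing",np.linalg.norm(d)/2,"yaw",np.degrees(np.arctan2(-d[0],d[1])))
yax=d/np.linalg.norm(d); xax=np.array([yax[1],-yax[0],0])
rock=P["green"]-yax*.132; print("axis",rock,"dot pred",rock-.03*xax, "xax",xax)
E
```

```text
red 253 [326.9 167.8] [0.5246 0.0323 0.098 ] [0.5248 0.0323 0.097 ]
green 159 [358.  175.5] [ 0.5089 -0.0316  0.098 ] [ 0.5088 -0.0316  0.0984]
blue 166 [389.1 183.7] [ 0.4924 -0.0952  0.098 ] [ 0.4923 -0.0951  0.0982]
dot 13 [418.4 204.4] [ 0.4494 -0.1532  0.103 ] [ 0.4493 -0.1531  0.1037]
spacing 0.06576006912619922 yaw -14.166493467356437
axis [ 0.47661199 -0.15956293  0.098     ] dot pred [ 0.44752434 -0.15222071  0.098     ] xax [ 0.96958864 -0.24474041  0.        ]
```

Emit:
{"fn": "jog_arm", "kwargs": {
  "plan": "0 0 7 0 0 0 255;0 0 7 0 0 0 255;0 0 7 0 0 0 255;0 0 7 0 0 0 255;0 0 7 0 0 0 255;0 0 5.5 0 0 0 255;0 0 0 0 0 0 255"
}}

```text
time_s: 1.53
position: [0.246, -0.4918, 0.2313]
tool_rot: [[0.97, -0.244, -0.0], [-0.244, -0.97, 0.0], [-0.0, -0.0, -1.0]]
ft_force: [-0.3, -0.1, -0.8]
grip_width: 0.001
gripper_force: 0.0
```

Emit:
{"fn": "jog_arm", "kwargs": {
  "plan": "0 0 0 1.14 -3.78 0 255;0 0 0 1.14 -3.78 0 255;0 0 0 1.14 -3.78 0 255;0 0 0 1.14 -3.78 0 255;0 0 0 1.14 -3.78 0 255;0 0 0 1.14 -3.78 0 255;0 0 0 1.14 -3.78 0 255;0 0 0 1.14 -3.78 0 255;0 0 0 1.14 -3.78 0 255;0 0 0 1.14 -3.78 0 255"
}}

```text
time_s: 2.37
position: [0.4483, -0.1506, 0.2316]
tool_rot: [[0.971, -0.237, 0.0], [-0.237, -0.971, -0.0], [0.0, 0.0, -1.0]]
ft_force: [0.9, -0.7, -0.2]
grip_width: 0.0001
gripper_force: 0.0
```

Emit:
{"fn": "jog_arm", "kwargs": {
  "plan": "0 0 0 0 0 3 255;0 0 0 0 0 3 255;0 0 0 0 0 3 255;0 0 0 0 0 1.5 255;0 0 0 0 0 0 255"
}}

```text
time_s: 2.78
position: [0.4464, -0.1515, 0.1236]
tool_rot: [[0.971, -0.238, -0.005], [-0.238, -0.971, 0.003], [-0.006, -0.002, -1.0]]
ft_force: [-1.1, 0.1, -0.7]
grip_width: -0.0001
gripper_force: 0.0
```

Emit:
{"fn": "jog_arm", "kwargs": {
  "plan": "0 0 0 0 0 0.5 255;0 0 0 0 0 0.5 255;0 0 0 0 0 0.5 255;0 0 0 0 0 0.5 255;0 0 0 0 0 0.4 255;0 0 0 0 0 0.3 255;0 0 0 0 0 0.2 255;0 0 0 0 0 0 255"
}}

```text
time_s: 3.45
position: [0.4476, -0.1524, 0.097]
tool_rot: [[0.971, -0.241, -0.0], [-0.241, -0.971, 0.0], [-0.0, -0.0, -1.0]]
ft_force: [0.5, -0.2, -0.2]
grip_width: 0.0001
gripper_force: 0.0
```

Emit:
{"fn": "jog_arm", "kwargs": {
  "plan": "0 0 0 0 0 0.2 255;0 0 0 0 0 0.2 255;0 0 0 0 0 0.2 255;0 0 0 0 0 0 255"
}}

```text
time_s: 3.78
position: [0.4475, -0.1524, 0.091]
tool_rot: [[0.971, -0.241, -0.0], [-0.241, -0.971, 0.0], [-0.0, -0.0, -1.0]]
ft_force: [-0.2, 0.2, 0.3]
grip_width: 0.0003
gripper_force: 0.1
```

Emit:
{"fn": "jog_arm", "kwargs": {
  "plan": "0 0 0 0 0 0.1 255;0 0 0 0 0 0.1 255;0 0 0 0 0 0 255"
}}

```text
time_s: 4.03
position: [0.4478, -0.1525, 0.0902]
tool_rot: [[0.971, -0.24, 0.001], [-0.24, -0.971, -0.001], [0.001, 0.0, -1.0]]
ft_force: [-4.5, 1.1, 12.2]
grip_width: 0.0
gripper_force: 6.6
```

Emit:
{"fn": "jog_arm", "kwargs": {
  "plan": "0 0 0 0 0 -2 255;0 0 0 0 0 -3 255;0 0 0 1.5 -3.3 0 255;0 0 0 1.46 -3.33 0 255;0 0 0 0 0 0 255;0 0 0 0 0 0 255"
}}

```text
time_s: 4.53
position: [0.493, -0.094, 0.1392]
tool_rot: [[0.971, -0.238, 0.0], [-0.238, -0.971, -0.0], [0.001, 0.0, -1.0]]
ft_force: [0.4, -0.1, -0.1]
grip_width: -0.0
gripper_force: 0.0
```

```bash
python3 - <<'E'
from h import *
print(go([.4924,-.0952,.105]),env.observe()["position"])
im=look("side"); a=im["pixels"][120:270,230:430,::-1]; b=cv2.resize(a,None,fx=3,fy=3)
t=look("top"); c=cv2.resize(t["pixels"][140:240,310:450,::-1],None,fx=1.4*3.0,fy=1.4*3.0)[:450]
cv2.imwrite("pics/s1.png",b); 
ax=np.array([.4766,-.1596]);x=np.array([.9696,-.2447]); y=np.array([.2447,.9696])
f=200/np.tan(np.radians(t["fov_y"]/2))
for s in(-.032,-.025,-.015,0,.015,.025,.032):
    w=np.linalg.inv(t["world_from_camera"])@np.array([*(ax+s*x),.095,1]); u,v=w[:2]/w[2]*f+[t["cx"],t["cy"]]
    print(s,world(t,u,v,1).round(4))
E
```

```text
[-0.03  0.13  3.42] [ 0.49299989 -0.09404283  0.13924062]
-0.032 [ 0.3927 -0.0761  0.4874]
-0.025 [ 0.3979 -0.0787  0.4798]
-0.015 [ 0.4042 -0.0805  0.4784]
0 [ 0.414  -0.0836  0.4744]
0.015 [ 0.4689 -0.138   0.219 ]
0.025 [ 0.4436 -0.103   0.399 ]
0.032 [ 0.4462 -0.1019  0.4101]
```

View pics/s1.png

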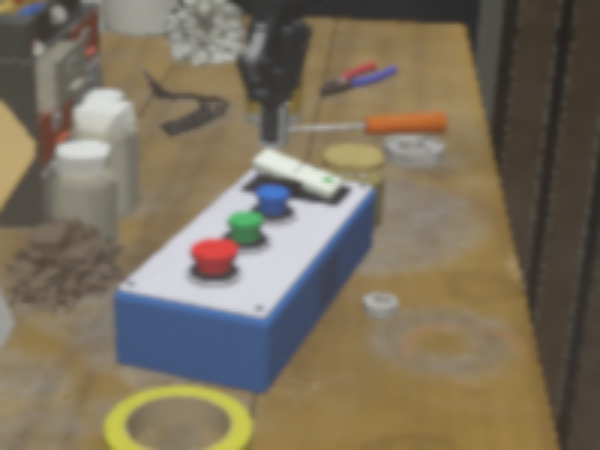

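The side view shows the rocker tipped, with its green-dotted end at crop pixel (330,180) down and its back end up. The fingers hang above the blue key, which is at (272,190).

Emit:
{"fn": "jog_arm", "kwargs": {
  "plan": "0 0 0 0 0.1 2 255;0 0 0 0 0 1.4 255;0 0 0 0 0 0.4 255;0 0 0 0 0 0.4 255;0 0 0 0 0 0.3 255;0 0 0 0 0 0.2 255;0 0 0 0 0 0.2 255;0 0 0 0 0 0 255"
}}

```text
time_s: 5.3
position: [0.4923, -0.0964, 0.0905]
tool_rot: [[0.971, -0.241, 0.001], [-0.241, -0.971, -0.0], [0.001, 0.0, -1.0]]
ft_force: [0.5, -0.3, 0.6]
grip_width: 0.0
gripper_force: 0.0
```

Emit:
{"fn": "jog_arm", "kwargs": {
  "plan": "0 0 0 0 0 0.1 255;0 0 0 0 0 0.1 255;0 0 0 0 0 0.1 255;0 0 0 0 0 0 255;0 0 0 0 0 0 255"
}}

```text
time_s: 5.72
position: [0.4925, -0.0964, 0.0889]
tool_rot: [[0.971, -0.24, 0.002], [-0.24, -0.971, -0.001], [0.002, 0.001, -1.0]]
ft_force: [-5.3, 0.3, 17.6]
grip_width: -0.0002
gripper_force: 8.5
```

Emit:
{"fn": "jog_arm", "kwargs": {
  "plan": "0 0 0 0 0 -2 255;0 0 0 0 0 -2.5 255;0 0 0 0 -3.3 0 255;0 0 0 0 -3.3 0 255;0 0 0 0 0 0 255;0 0 0 0 0 0 255"
}}

```text
time_s: 6.22
position: [0.5081, -0.0308, 0.1323]
tool_rot: [[0.971, -0.238, 0.0], [-0.238, -0.971, 0.0], [0.0, -0.0, -1.0]]
ft_force: [-0.5, -0.2, -0.0]
grip_width: -0.0001
gripper_force: 0.0
```

```bash
python3 - <<'E'
from h import *
print(go([.5089,-.0316,.1]))
im=look("side"); b=cv2.resize(im["pixels"][150:230,280:380,::-1],None,fx=6,fy=6)
cv2.imwrite("pics/s2.png",b)
E
```

```text
[0.09 0.06 3.23]
```

View pics/s2.png

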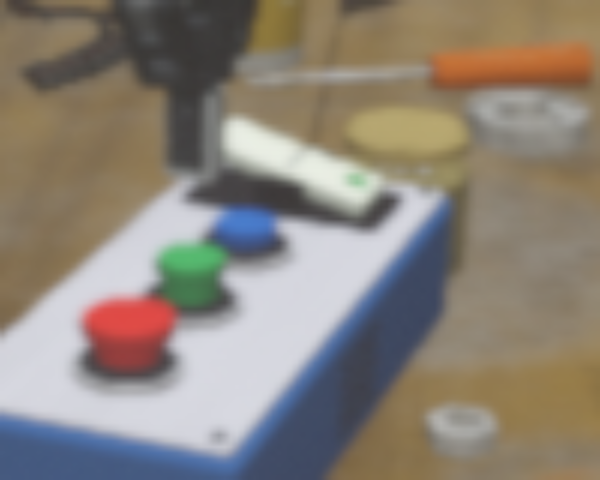

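The blue key at (245,228) is clearly lower than green and stays in. The rocker is on, and the fingers are above green at (193,260).

Emit:
{"fn": "jog_arm", "kwargs": {
  "plan": "0 0 0 0.1 0.1 2 255;0 0 0 0 0 1.2 255;0 0 0 0 0 0.4 255;0 0 0 0 0 0.4 255;0 0 0 0 0 0.2 255;0 0 0 0 0 0 255;0 0 0 0 0 0 255"
}}

```text
time_s: 6.85
position: [0.5089, -0.0337, 0.0909]
tool_rot: [[0.971, -0.241, 0.001], [-0.241, -0.971, -0.001], [0.001, 0.0, -1.0]]
ft_force: [-1.8, -1.9, 3.2]
grip_width: 0.0004
gripper_force: 1.7
```

Emit:
{"fn": "jog_arm", "kwargs": {
  "plan": "0 0 0 0 0 0.1 255;0 0 0 0 0 0 255;0 0 0 0 0 0 255"
}}

```text
time_s: 7.1
position: [0.5091, -0.0336, 0.0897]
tool_rot: [[0.971, -0.241, 0.001], [-0.241, -0.971, -0.001], [0.001, 0.0, -1.0]]
ft_force: [-1.0, -3.4, 3.5]
grip_width: -0.0
gripper_force: 2.0
```

Emit:
{"fn": "jog_arm", "kwargs": {
  "plan": "0 0 0 0 0 0.1 255;0 0 0 0 0 0.05 255;0 0 0 0 0 0 255;0 0 0 0 0 0 255"
}}

```text
time_s: 7.43
position: [0.5091, -0.0336, 0.0888]
tool_rot: [[0.971, -0.241, 0.002], [-0.241, -0.971, -0.001], [0.002, 0.0, -1.0]]
ft_force: [-2.6, -2.8, 12.1]
grip_width: -0.0
gripper_force: 6.3
```

Emit:
{"fn": "jog_arm", "kwargs": {
  "plan": "0 0 0 0 0 -2 255;0 0 0 0 0 -4 255;0 0 0 0 0 -4 255;0 0 0 0 0 -2 255;0 0 0 0 0 0 255;0 0 0 0 0 0 255;0 0 0 0 0 0 255"
}}

```text
time_s: 8.02
position: [0.5082, -0.0329, 0.2065]
tool_rot: [[0.971, -0.241, -0.002], [-0.241, -0.971, 0.001], [-0.002, -0.001, -1.0]]
ft_force: [-0.7, 0.3, 0.4]
grip_width: 0.0004
gripper_force: 0.0
```

```bash
python3 - <<'E'
from h import *
im=look("side"); b=cv2.resize(im["pixels"][130:290,240:400,::-1],None,fx=3.5,fy=3.5)
cv2.imwrite("pics/s3.png",b)
E
```

```text
(no output)
```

View pics/s3.png

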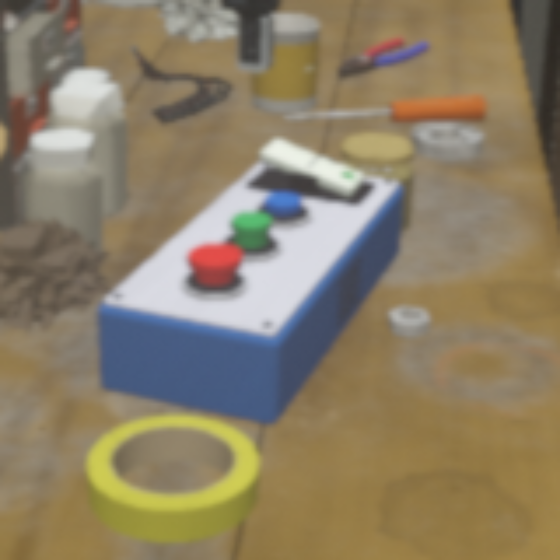

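The rocker is on (dot down at (347,175)), the blue key at (284,204) is in, and green (252,228) and red (216,262) are out. The nut, tape and jar are where they were, and the arm is clear.

```bash
python3 -c "
from rig import job; print(job.close_job())"
```

```text
the job is handed in; nothing more can be done
None
```

The job is handed in: I tipped the rocker on, pushed the blue key in, then pressed green fully down and let it spring back, without touching red or moving the nut, tape or jar; no verdict came back.

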